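# Point out the tub without a lid and the lid that fits it

## Robot

A 7-joint arm with a two-finger parallel gripper is mounted at the origin on the work surface. World frame = base frame: x ahead of the robot, y to its left, z up, the work surface at z = 0. Lengths are in m, angles in degrees, forces in N, time in s.
With the tool pointing down it reaches from about 0.4 to 0.875 m from the base axis. Payload 19.3 kg.
Tool frame: the origin (TCP) lies midway between the tips of the shut fingers; the grasp point (between the pads) lies 19 mm behind it; z points along the fingers, y is the direction in which the jaws open and shut (so a half turn about z gives the same grasp; the last joint's range is limited). The gripper opens to 85 mm and grips with 20 to 120 N. Pads are 22 mm wide; open, the fingers measure 114 mm over their backs; the gripper's body (76 mm by 85 mm) begins 54 mm behind the grasp point. The pads swing forward as they close: fully open they stand 13 mm farther back than shut.
Start: joints at [-75.184, 29.874, -2.08, 91.645, 1.215, 58.505, -6.463], TCP at [0.202, 0.592, 0.231] pointing down, gripper open.
Joint ranges: [-166.77, 166.77], [-17.47, 122.26], [-85.68, 81.53], [9.62, 139.38], [-72.42, 252.41], [9.2, 110.78], [-144.41, 144.41]. Speed limits (degrees/s): [108.29, 108.29, 136.94, 136.94, 172.46, 172.46, 172.46].

## Interface

Orientations are given as [roll, pitch, yaw] about the fixed x, y, z axes, in that order (R = Rz(yaw) Ry(pitch) Rx(roll)).
In Python, from plant import manip gives the robot as it stands.
- The arm moves only by the tool apply_moves, never from a script. Its argument "increments" is a list that holds one entry, the list of rows, each a list of 7 numbers: the turn, a rotation vector about the tool's x, y, z in degrees, then the shift along the tool's x, y, z in mm, then the finger opening in mm, from 0 to 85.4. A call has exactly 8 rows; each row shifts and turns the pose as measured when the row begins, along the tool's axes as they then stand; what a row does not reach is not made up. A row lasts 1/12 s, in which the tool goes at most 41.7 mm and 7.16 degrees, less where a joint would pass 70% of its speed; a pose out of reach is approached as far as the arm can. A call with a gripper value outside its range is refused whole. The fingers move at their own pace and stop on an object; the grip force is fixed at half the most. Time passes only in rows, so rows that do not move let the fingers close, or fill a call up. It gives the time, the measured TCP pose, the force and the opening at its end, in the units of the state.
- manip.get_state(): the state, without advancing time (a new reading comes with each control period).
- manip.capture(name): name is "scene" or "side" or "wrist"; returns a dict with "color" (480x640x3 uint8, red, green, blue), "camera_matrix" (3x3 intrinsics, pixels), "rvec" (rotation vector, rad) and "tvec" (3), from world to camera coordinates, as OpenCV has them. Camera axes: x right, y down, z forward; pixel columns grow to the right and rows downward; lengths in m; the calibration is good to about 2 mm. A picture is of the moment at which its call begins. There is no depth.
- manip.close_job(): hands the job in, once; it reports no verdict.
The state is a dict: "time_s": time; "joint_positions": joint angles; "dq": joint speeds; "joint_torque": joint torques, N m; "tool_pos": TCP position; "eef_rot": TCP orientation; "contact_force": force on the tool from outside, world axes, zero at the start; "ft_torque": the same for the moment, N m; "grip_width": finger opening in m.
Only numpy, scipy, OpenCV 4.12 (cv2) and the standard library are available. Lean on these libraries where they do the work, as an engineer would, in place of code of your own. Each camera call takes 0.05 s, during which the arm holds its last target. There are 200 camera calls.

## Task

One of the three filled white tubs has no lid: point at it by holding the fingertips just above the middle of its open mouth, a few centimetres at most above the rim, for at least two seconds. Then point in the same way, just above and for at least two seconds, at the middle of the loose lid that fits this tub, and finally press the larger of the two buttons on the grey box right down to confirm, let it come up again and move clear. Do not point at the other tubs and loose lids or pass low over them, do not touch or move any tub or lid, leave the smaller button alone and leave everything else on the table where it is.

Things in the scene. Friction and masses are not known exactly. Their poses are not given: they have to be found in the camera images.
- tub_open_rim (a point): the round white plastic tub WITHOUT a lid, 96 mm across the rim, 75 mm high, a few small parts lying on its floor. The point is the centre of its open mouth, at rim height, z up. Loose, light: do not touch.
- tub_round_top (a point): round white tub closed with a grey lid 98 mm across, 80 mm high in all. The point is the centre of its upper face, z up. Loose, light: do not touch.
- tub_square_top (a point): square white tub closed with a square grey lid 96 mm wide, 80 mm high in all. The point is the centre of its upper face, z up. Loose, light: do not touch.
- lid_fit_top (a point): loose round grey plastic lid lying on the table, 98 mm across, 10 mm thick: the one that fits the open tub. The point is the centre of its upper face, z up. Loose, light: do not touch.
- lid_large_top (a point): loose round grey plastic lid lying on the table, 130 mm across, 10 mm thick: too large. The point is the centre of its upper face, z up. Loose, light: do not touch.
- lid_square_top (a point): loose square grey plastic lid lying on the table, 96 mm wide, 10 mm thick: wrong shape. The point is the centre of its upper face, z up. Loose, light: do not touch.
- tub_open: body of the open tub; origin at the centre of its underside, z up
- tub_round: body of the closed round tub; origin at the centre of its underside, z up
- tub_square: body of the closed square tub; origin at the centre of its underside, z up
- lid_fit: body of the 98 mm round lid; origin at the centre of its underside, z up
- lid_large: body of the 130 mm round lid; origin at the centre of its underside, z up
- lid_square: body of the square lid; origin at the centre of its underside, z up
- control_box: grey box fixed to the table, 100 x 180 mm (x, y), 50 mm high, with two round black push buttons on its top, 95 mm apart along its y axis; origin at the centre of its underside
- button_big_top (a point): centre of the top face of the larger button (44 mm across), on the half of the box towards the box's +y; it is pressed straight down
- button_big (a joint): travel of the larger button, m: 0 up, 0.006 fully down; spring return, 5 N hold it fully down
- button_small_top (a point): centre of the top face of the smaller button (22 mm across): leave it alone
- button_small (a joint): travel of the smaller button, m: 0 up, 0.006 fully down; spring return
- jar: small amber jar with a black cap, 34 mm across, 55 mm high, standing among the tubs and lids; origin at the centre of its underside. Leave alone
- carton: small cardboard carton 34 x 34 x 50 mm high, standing among the tubs and lids; origin at the centre of its underside. Leave alone
- tape: cardboard roll lying flat, 90 mm across, 25 mm high; origin at the centre of its underside. Leave alone
- mug: blue mug, 80 mm across, 90 mm high; origin at the centre of its underside. Leave alone
- brush: small hand brush lying on the table; origin on its underside. Leave alone
- eraser: dark rubber block 25 x 55 x 14 mm; origin at the centre of its underside. Leave alone
There are look-alikes about, which are no part of the job. What is shaped like the tub_square but green is not meant. What is shaped like the lid_square but red is not meant.

How it is judged:
By the outcome, as a careful person would: the job done as asked, in the order asked, and still so for the second after the job is handed in, with the robot touching nothing.
It also fails if it takes over 58 s, if anything falls off the work surface, if the arm or the gripper's body presses on something with over 40 N, if the wrist force passes 120 N, or if a joint passes its speed limit or range.

## Working session

There is one attempt and no reset: what is moved stays moved. The work goes in short steps, Python scripts to look and compute and a tool call to move; the robot and the scene stay as the last step left them, time stands still between calls to the robot, and variables do not carry over. Pictures are saved under pics/ and viewed, about 8 in all and at most 12, crops included, and the job is handed in when it is done.

Besides the shell and the picture viewer there is one more tool, called after "Call:" as name(argument=value, ...) on one line, values as JSON. apply_moves: Moves the arm, as the interface text tells. Its arguments: {"type":"object","properties":{"increments":{"type":"array","items":{"type":"array","items":{"type":"array","items":{"type":"number"}}}}},"required":["increments"]}

```bash
mkdir -p pics; cat > h.py <<'E'
import numpy as np, cv2, pickle
from plant import manip
def cap(n,tag):
    c=manip.capture(n); pickle.dump(c,open(f'pics/{tag}.pkl','wb')); cv2.imwrite(f'pics/{tag}.png',c['color'][:,:,::-1]); return c
def load(tag): return pickle.load(open(f'pics/{tag}.pkl','rb'))
def cam(c):
    R=cv2.Rodrigues(np.array(c['rvec'],float))[0]; t=np.array(c['tvec'],float).ravel(); return np.array(c['camera_matrix']),R,t
def ray(c,uv):
    K,R,t=cam(c); d=R.T@np.linalg.inv(K)@np.array([uv[0],uv[1],1.]); return -R.T@t,d
def onz(c,uv,z):
    o,d=ray(c,uv); return o+d*(z-o[2])/d[2]
def proj(c,p):
    K,R,t=cam(c); q=K@(R@np.array(p)+t); return q[:2]/q[2]
def tri(c1,u1,c2,u2):
    o1,d1=ray(c1,u1);o2,d2=ray(c2,u2)
    s=np.linalg.lstsq(np.c_[d1,-d2],o2-o1,rcond=None)[0]
    a,b=o1+s[0]*d1,o2+s[1]*d2
    return (a+b)/2,np.linalg.norm(a-b)
E
python3 - <<'E'
from h import *
for n in ['scene','side','wrist']:
    c=cap(n,n+'0'); K,R,t=cam(c); print(n,(-R.T@t).round(3),R[2].round(3),K[0,0])
s=manip.get_state(); print(s)
E
```

```text
scene [1.29  0.045 0.615] [-0.824 -0.011 -0.567] 454.79689161880424
side [ 0.095 -0.673  0.862] [ 0.38   0.626 -0.681] 498.8786033206864
wrist [0.138 0.613 0.374] [ 0.251 -0.086 -0.964] 387.306488004219
{'time_s': 0.15, 'joint_positions': array([-75.18362202,  29.90144788,  -2.08148152,  91.66514011,
         1.21485885,  58.50348592,  -6.46307867]), 'dq': array([ 0.06069592, -0.07306843, -0.04292724, -0.016949  , -0.01663514,
        0.01595021, -0.03864818]), 'joint_torque': array([ 9.88763677e-04, -9.27376699e+01,  1.98111556e+00, -3.70053899e+01,
        1.81273097e-02,  6.36905941e-03, -5.18511774e-05]), 'tool_pos': array([0.20176351, 0.59128381, 0.23086356]), 'eef_rot': array([-1.79952096e+02,  3.26883201e-03,  1.61160782e+02]), 'contact_force': array([-0.59382987,  0.29569458, -0.47036417]), 'ft_torque': array([-0.07238287, -0.01343229,  0.01852122]), 'grip_width': 0.08486581998271547}
```

View pics/scene0.png

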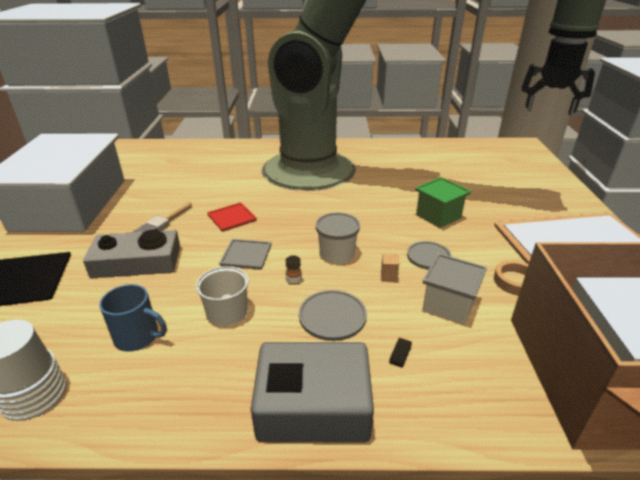

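View pics/side0.png

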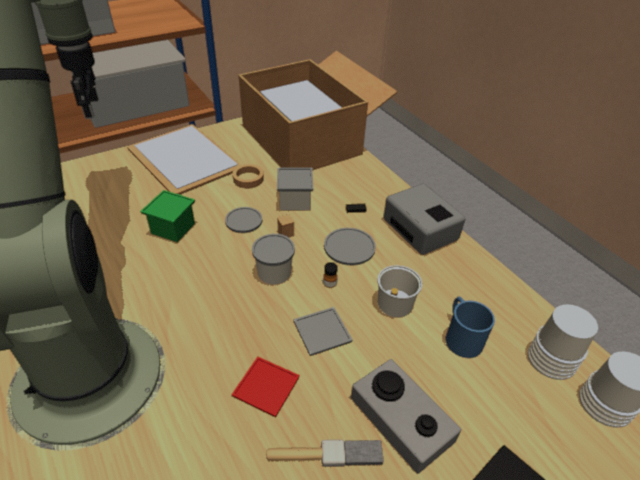

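The scene view (1) and side view (2) agree on these objects:
- **Tubs:** the open tub is at scene (224,285) / side (398,285), with parts visible inside. The closed round tub is at scene (338,235) and the closed square tub at (453,285). The green square tub is not meant.
- **Loose lids:** there is a small round one at scene (430,255) / side (244,219), a large round one at (333,314) / (350,246), and a square one at (246,254).
- **Buttons:** the big button is at scene (153,239) / side (389,384). The small one is at (108,243) / (427,424).

Next I segment these and measure them.

```bash
python3 - <<'E'
from h import *
C={'scene':load('scene0'),'side':load('side0')}
seeds={'open':((224,285),(398,290)),'fit':((430,255),(244,219)),'large':((333,314),(350,246)),'square':((246,254),(322,331)),'round':((338,235),(273,260)),'tsq':((453,285),(295,190)),'jar':((293,270),(331,275)),'carton':((390,267),(286,226)),'box':((133,258),(405,413)),'mug':((130,318),(468,330))}
tiles=[]
for v,(n,c) in enumerate(C.items()):
    im=c['color'][:,:,::-1].copy(); hsv=cv2.cvtColor(im,cv2.COLOR_BGR2HSV)
    m=(hsv[:,:,1]<75).astype(np.uint8)
    m=cv2.morphologyEx(m,cv2.MORPH_OPEN,np.ones((3,3)))
    k,lab,st,cen=cv2.connectedComponentsWithStats(m,connectivity=4)
    vis=im.copy()
    for name,s in seeds.items():
        x,y=s[v]; w=lab[y-5:y+6,x-5:x+6]; w=w[w>0]
        if not len(w): print(n,name,'none',hsv[y,x]); continue
        l=np.bincount(w).argmax(); cs=cv2.findContours((lab==l).astype(np.uint8),cv2.RETR_EXTERNAL,cv2.CHAIN_APPROX_NONE)[0][0]
        cv2.drawContours(vis,[cs],-1,(0,0,255),1)
        e=cv2.fitEllipse(cs) if len(cs)>5 else None
        out=[]
        if name in('fit','large','square'):
            P=np.array([onz(c,p[0],.01)[:2] for p in cs]); cc,r=cv2.minEnclosingCircle(P.astype(np.float32)*1000)
            out=['circ mm',np.round(cc,1),round(r,1), 'mean',P.mean(0).round(4)]
        print(n,name,st[l].tolist(),'ell',np.round(e[0],1),np.round(e[1],1),*out)
    for s in ('open','fit','box'):
        x,y=seeds[s][v]; h=45 if s!='box' else 60
        for a in ((vis,) if s!='fit' else (vis,)):
            tiles.append(cv2.resize(a[max(0,y-h):y+h,x-h:x+h],(260,260),interpolation=cv2.INTER_CUBIC))
cv2.imwrite('pics/m1.png',np.vstack([np.hstack(tiles[:3]),np.hstack(tiles[3:])]))
E
```

```text
scene open [196, 239, 75, 86, 3530] ell [230.4 281.7] [52.5 97.4]
scene fit [408, 241, 78, 82, 3695] ell [447.2 279.9] [62.7 86.3] circ mm [544.3 291.6] 133.6 mean [0.5453 0.3016]
scene large [299, 290, 67, 50, 2651] ell [332.2 314.5] [49.  66.8] circ mm [653.6  63.3] 67.5 mean [0.6553 0.0631]
scene square [196, 239, 75, 86, 3530] ell [230.4 281.7] [52.5 97.4] circ mm [ 542.2 -141.8] 141.8 mean [ 0.54   -0.1415]
scene round [316, 213, 44, 50, 1655] ell [337.6 235.3] [40.3 52.6]
scene tsq [408, 241, 78, 82, 3695] ell [447.2 279.9] [62.7 86.3]
scene jar none [ 14 152  92]
scene carton none [ 15 136 116]
scene box [84, 216, 93, 61, 3425] ell [134.7 250.4] [ 52.8 101. ]
scene mug [131, 300, 27, 47, 735] ell [143.6 324.5] [24.  41.1]
side open [377, 265, 46, 52, 1808] ell [397.9 289.1] [44.  52.8]
side fit [225, 206, 37, 27, 767] ell [243.2 219. ] [25.2 36.5] circ mm [459.9 281.4] 53.6 mean [0.4581 0.2816]
side large [324, 228, 52, 37, 1521] ell [349.3 245.7] [36.3 51.2] circ mm [648.8  61.4] 68.3 mean [0.6477 0.061 ]
side square [294, 307, 58, 48, 1763] ell [322.2 330.4] [43.7 53.5] circ mm [ 454.9 -130.8] 67.3 mean [ 0.4536 -0.1313]
side round [252, 234, 43, 50, 1690] ell [273.3 256.9] [41.  51.9]
side tsq [277, 167, 36, 43, 1403] ell [294.5 187. ] [38.2 48.6]
side jar [326, 263, 10, 10, 80] ell [330.5 267.5] [9.  9.6]
side carton none [ 14 152  89]
side box [352, 360, 109, 112, 6254] ell [405.5 415.1] [ 66.9 127.8]
side mug none [102 106  70]
```

View pics/m1.png

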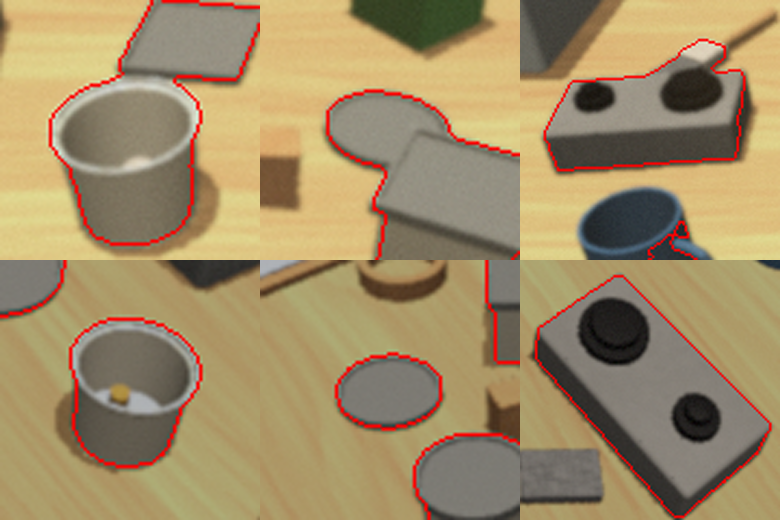

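View 3 (crops) confirms the choices. The open tub has its inside and small parts visible. The small lid is an ellipse in the side view, with a fitted radius of about 50 mm, against 68 mm for the large lid. Both buttons sit on collars, and the larger one is at the back of the box. Next I triangulate the key points.

```bash
python3 - <<'E'
from h import *
from scipy.optimize import least_squares
a,b=load('scene0'),load('side0')
np.set_printoptions(precision=4,suppress=True)
for n,u,v in [('rim',(222.5,283.3),(400,282)),('big',(152.4,238.6),(388,380.7)),('small',(107.6,241.4),(426.7,422.7)),('roundtop',(337.5,224.5),(273.5,248)),('fit',(430,255.5),(243.5,218.6)),('large',(332.5,313.5),(349.5,245.5)),
 ('tsq',(456,277),(295,181)),('jar',(293,261),(331,268)),('carton',(390,259),(286,220))]:
    print(n,*tri(a,u,b,v))
# rim: upper-half mask contour, circle of r 48 at unknown x,y,z, both views
pts=[]
for c,win in ((a,(190,255,240,285)),(b,(370,430,255,285))):
    im=c['color']; s=cv2.cvtColor(im,cv2.COLOR_RGB2HSV)[:,:,1]; m=(s<75).astype(np.uint8); 
    cs=max(cv2.findContours(cv2.morphologyEx(m,cv2.MORPH_OPEN,np.ones((3,3)))[255:330,win[0]:win[1]],cv2.RETR_EXTERNAL,cv2.CHAIN_APPROX_NONE)[0],key=cv2.contourArea).reshape(-1,2)+[win[0],255]
    k=cs[(cs[:,1]<win[3])&(cs[:,1]>265 if c is a else cs[:,1]>0)&((cs[:,0]<236)|(c is b))] 
    pts.append(k)
def f(q): return np.concatenate([[np.hypot(*(onz(c,p,q[2])[:2]-q[:2]))-q[3] for p in k] for c,k in zip((a,b),pts)])
r=least_squares(f,[.6,-.12,.075,.048],loss='soft_l1',f_scale=.002); print('rim fit',r.x,np.sqrt(np.mean(r.fun**2)))
# lid fit, side view unobstructed; project both lids/given radii
for c,t in((a,'scene'),(b,'side')):
    print(t,'box edge at z.05', [onz(c,p,.062) for p in (((152.4,238.6),(107.6,241.4)) if c is a else ((388,380.7),(426.7,422.7)))])
E
```

```text
rim [ 0.6402 -0.1418  0.0716] 0.0018660918930740703
big [ 0.4779 -0.3228  0.0627] 0.0022976240275935263
small [ 0.4871 -0.4191  0.061 ] 0.0010942990972046772
roundtop [0.4469 0.0778 0.0783] 0.00018232256052483543
fit [0.4616 0.2875 0.0048] 0.00030833956780988963
large [0.6507 0.0638 0.0057] 0.0008447251803533408
tsq [0.6203 0.2954 0.0696] 0.0041058179492928885
jar [ 0.5436 -0.0165  0.0504] 0.0017849333586749585
carton [0.5342 0.1841 0.0484] 0.002005085024500088
rim fit [ 0.6393 -0.1414  0.0747  0.0484] 0.0007778223632624977
scene box edge at z.05 [array([ 0.4776, -0.3242,  0.062 ]), array([ 0.4883, -0.4177,  0.062 ])]
side box edge at z.05 [array([ 0.4777, -0.3214,  0.062 ]), array([ 0.4869, -0.4199,  0.062 ])]
```

The triangulated heights match the text:
- **Rim:** (0.639, -0.1415), z 0.0747, radius 48.4 mm.
- **Fit lid:** about (0.460, 0.284).
- **Big button:** (0.478, -0.323), z 0.062. The two buttons are 97 mm apart, against 95 mm given.

Fingers shut, I travel high to the open tub.

Call:
apply_moves(increments=[[[0,0,0,-15,-13,-6,0],[0,0,0,-27,-23,-6,0],[0,0,0,-27,-23,-4,0],[0,0,0,-27,-23,-4,0],[0,0,0,-27,-23,0,0],[0,0,0,-27,-23,0,0],[0,0,0,-27,-23,0,0],[0,0,0,-27,-23,0,0]]])

```text
time_s: 0.82
tool_pos: [0.3378, 0.3566, 0.2487]
eef_rot: [-179.8, -0.2, 161.8]
contact_force: [1.4, 1.0, 0.3]
grip_width: -0.0001
```

Call:
apply_moves(increments=[[[0,0,0,-28,-23,0,0],[0,0,0,-28,-23,0,0],[0,0,0,-28,-23,0,0],[0,0,0,-28,-23,0,0],[0,0,0,-28,-23,0,0],[0,0,0,-28,-23,0,0],[0,0,0,-28,-23,0,0],[0,0,0,-28,-23,0,0]]])

```text
time_s: 1.48
tool_pos: [0.4978, 0.098, 0.2491]
eef_rot: [-179.9, -0.2, 161.9]
contact_force: [0.9, 0.5, 0.9]
grip_width: -0.0003
```

```bash
cat > go.py <<'E'
import sys; from h import *
from scipy.spatial.transform import Rotation as Ro
s=manip.get_state(); R=Ro.from_euler('xyz',s['eef_rot'],degrees=True)
D=Ro.from_euler('xyz',[180,0,161],degrees=True)
t=np.array(eval(sys.argv[1])); print(round(s['time_s'],2),'pos',s['tool_pos'].round(4),'shift mm',(R.inv().apply(t-s['tool_pos'])*1000).round(1),'turn',(R.inv()*D).as_rotvec(degrees=True).round(1),'q',s['joint_positions'].round(0),'f',s['contact_force'].round(1))
E
python3 go.py "[.639,-.1415,.1]"
```

```text
1.48 pos [0.4978 0.098  0.2491] shift mm [-209.  -183.5  148.9] turn [-0.1 -0.2  0.9] q [-25.  18.  10. 108.  -4.  54.  58.] f [0.9 0.5 0.9]
```

Call:
apply_moves(increments=[[[0,0,0,-30,-26,0,0],[0,0,0,-30,-26,0,0],[0,0,0,-30,-26,0,0],[0,0,0,-30,-26,0,0],[0,0,0,-30,-26,0,0],[0,0,0,-28,-25,0,0],[0,0,0,-20,-18,0,0],[0,0,0,-8,-7,0,0]]])

```text
time_s: 2.15
tool_pos: [0.643, -0.1558, 0.2475]
eef_rot: [-179.8, -0.2, 161.7]
contact_force: [0.5, -0.4, -0.1]
grip_width: 0.0
```

```bash
python3 go.py "[.639,-.1415,.097]"
```

```text
2.15 pos [ 0.643  -0.1558  0.2475] shift mm [  7.7  12.9 150.4] turn [-0.2 -0.2  0.7] q [ 0. 33. 13. 85. -8. 63. 86.] f [ 0.5 -0.4 -0.1]
```

Call:
apply_moves(increments=[[[0,0,0,4,6,10,0],[0,0,0,4,6,25,0],[0,0,0,1,2,25,0],[0,0,0,0,0,25,0],[0,0,0,0,0,25,0],[0,0,0,0,0,20,0],[0,0,0,0,0,10,0],[0,0,0,0,0,3,0]]])

```text
time_s: 2.82
tool_pos: [0.6376, -0.1426, 0.0966]
eef_rot: [-179.7, -0.2, 161.5]
contact_force: [0.1, -0.6, -0.6]
grip_width: 0.0001
```

```bash
python3 go.py "[.639,-.1415,.095]"; python3 -c "
from h import *
c=[cap(n,n+'1') for n in('scene','side')]
a=c[0]['color'][200:340,150:300];b=c[1]['color'][190:330,325:475]
cv2.imwrite('pics/m2.png',cv2.resize(np.hstack([a,b])[:,:,::-1],None,fx=2.6,fy=2.6,interpolation=cv2.INTER_CUBIC))"
```

```text
2.82 pos [ 0.6376 -0.1426  0.0966] shift mm [-1.   1.5  1.6] turn [-0.3 -0.2  0.5] q [  0.  42.  11.  93. -10.  46.  87.] f [ 0.1 -0.6 -0.6]
```

View pics/m2.png

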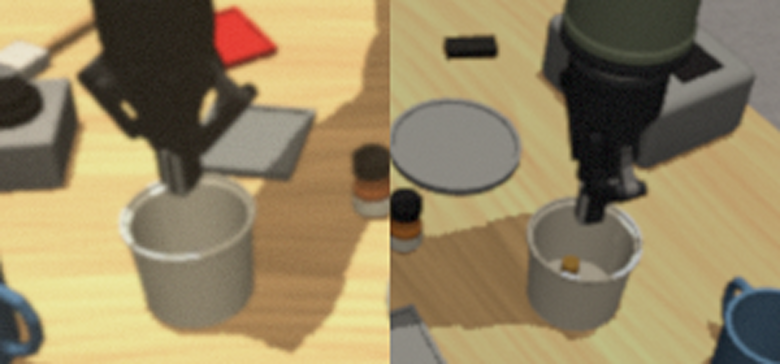

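View 4 shows the fingertips just above the open mouth, clear of the rim: crop (180,188) in scene and (590,218) in side. I hold here for more than 2 s.

Call:
apply_moves(increments=[[[0,0,0,-1,1,1,0],[0,0,0,0,0,0,0],[0,0,0,0,0,0,0],[0,0,0,0,0,0,0],[0,0,0,0,0,0,0],[0,0,0,0,0,0,0],[0,0,0,0,0,0,0],[0,0,0,0,0,0,0]]])

```text
time_s: 3.58
tool_pos: [0.6426, -0.1426, 0.103]
eef_rot: [-179.8, 0.3, 161.4]
contact_force: [-0.4, 0.4, -0.5]
grip_width: 0.0
```

Call:
apply_moves(increments=[[[0,0,0,0,0,0,0],[0,0,0,0,0,0,0],[0,0,0,0,0,0,0],[0,0,0,0,0,0,0],[0,0,0,0,0,0,0],[0,0,0,0,0,0,0],[0,0,0,0,0,0,0],[0,0,0,0,0,0,0]]])

```text
time_s: 4.25
tool_pos: [0.6424, -0.1426, 0.1029]
eef_rot: [-179.8, 0.3, 161.4]
contact_force: [0.7, 0.1, 0.4]
grip_width: -0.0003
```

Call:
apply_moves(increments=[[[0,0,0,0,0,0,0],[0,0,0,0,0,0,0],[0,0,0,0,0,0,0],[0,0,0,0,0,0,0],[0,0,0,0,0,0,0],[0,0,0,0,0,0,0],[0,0,0,0,0,0,0],[0,0,0,0,0,0,0]]])

```text
time_s: 4.92
tool_pos: [0.6424, -0.1427, 0.1028]
eef_rot: [-179.8, 0.3, 161.4]
contact_force: [-0.3, -0.5, 0.6]
grip_width: 0.0002
```

Call:
apply_moves(increments=[[[0,0,0,0,0,0,0],[0,0,0,0,0,0,0],[0,0,0,0,0,0,0],[0,0,0,0,0,0,0],[0,0,0,0,0,0,0],[0,0,0,0,0,0,0],[0,0,0,0,0,0,0],[0,0,0,0,0,0,0]]])

```text
time_s: 5.58
tool_pos: [0.6424, -0.1426, 0.1028]
eef_rot: [-179.8, 0.3, 161.4]
contact_force: [0.4, -0.0, 0.0]
grip_width: 0.0003
```

Call:
apply_moves(increments=[[[0,0,0,0,0,-5,0],[0,0,0,0,0,-20,0],[0,0,0,0,0,-25,0],[0,0,0,0,0,-25,0],[0,0,0,0,0,-25,0],[0,0,0,0,0,-25,0],[0,0,0,0,0,-20,0],[0,0,0,0,0,-5,0]]])

```text
time_s: 6.25
tool_pos: [0.6403, -0.1419, 0.2599]
eef_rot: [-179.7, 0.1, 161.4]
contact_force: [-0.5, 0.2, -0.3]
grip_width: -0.0004
```

```bash
python3 go.py "[.46,.284,.245]"
```

```text
6.25 pos [ 0.6403 -0.1419  0.2599] shift mm [306.7 346.3  12.9] turn [-0.3  0.1  0.4] q [-1. 32. 13. 85. -8. 64. 85.] f [-0.5  0.2 -0.3]
```

Call:
apply_moves(increments=[[[0,0,0,12,14,0,0],[0,0,0,24,27,0,0],[0,0,0,25,28,0,0],[0,0,0,25,28,0,0],[0,0,0,25,28,0,0],[0,0,0,25,28,0,0],[0,0,0,25,28,0,0],[0,0,0,25,28,0,0]]])

```text
time_s: 6.92
tool_pos: [0.528, 0.116, 0.2594]
eef_rot: [-179.6, 0.4, 160.7]
contact_force: [0.6, 1.0, 1.2]
grip_width: 0.0002
```

```bash
python3 go.py "[.46,.284,.23]"
```

```text
6.92 pos [0.528  0.116  0.2594] shift mm [120.  136.2  27.5] turn [-0.4  0.4 -0.3] q [-27.  21.  11. 103.  -4.  57.  56.] f [0.6 1.  1.2]
```

Call:
apply_moves(increments=[[[0,0,0,25,28,0,0],[0,0,0,25,28,0,0],[0,0,0,22,25,0,0],[0,0,0,16,18,0,0],[0,0,0,9,11,0,0],[0,0,0,3,3,0,0],[0,0,0,0,0,0,0],[0,0,0,0,0,0,0]]])

```text
time_s: 7.58
tool_pos: [0.4616, 0.2694, 0.2574]
eef_rot: [-179.7, 0.3, 161.3]
contact_force: [0.7, -0.1, -0.2]
grip_width: 0.0003
```

```bash
python3 go.py "[.46,.284,.035]"; python3 -c "
from h import *
from scipy.optimize import least_squares
c=cap('wrist','wrist1')
s=cv2.cvtColor(c['color'],cv2.COLOR_RGB2HSV)[:,:,1]; m=(s<75).astype(np.uint8); v=c['color'][:,:,::-1].copy()
for k in cv2.findContours(m,cv2.RETR_EXTERNAL,cv2.CHAIN_APPROX_NONE)[0]:
  if cv2.contourArea(k)<1500: continue
  P=np.array([onz(c,p[0],.01)[:2] for p in k]); r=least_squares(lambda q:np.hypot(*(P-q[:2]).T)-q[2],[*P.mean(0),.05],loss='soft_l1',f_scale=.002)
  print(r.x.round(4),np.std(r.fun).round(4),cv2.boundingRect(k)); cv2.drawContours(v,[k],-1,(0,0,255),1)
cv2.circle(v,tuple(int(x) for x in proj(c,[.46,.284,.01])),3,(255,0,0),-1)
cv2.imwrite('pics/m3.png',v)"
```

```text
7.58 pos [0.4616 0.2694 0.2574] shift mm [  7.3  14.6 222.2] turn [-0.3  0.3  0.3] q [-43.  20.   7. 104.  -3.  56.  37.] f [ 0.7 -0.1 -0.2]
[0.7862 0.1698 0.2466] 0.0959 (0, 281, 640, 199)
[ 0.4686 -0.0965  0.0341] 0.013 (0, 255, 39, 86)
[0.4521 0.0393 0.0647] 0.0076 (51, 201, 133, 111)
[0.4578 0.2836 0.0481] 0.0003 (286, 140, 96, 96)
[0.4407 0.5359 0.0731] 0.0207 (516, 0, 124, 197)
```

View pics/m3.png

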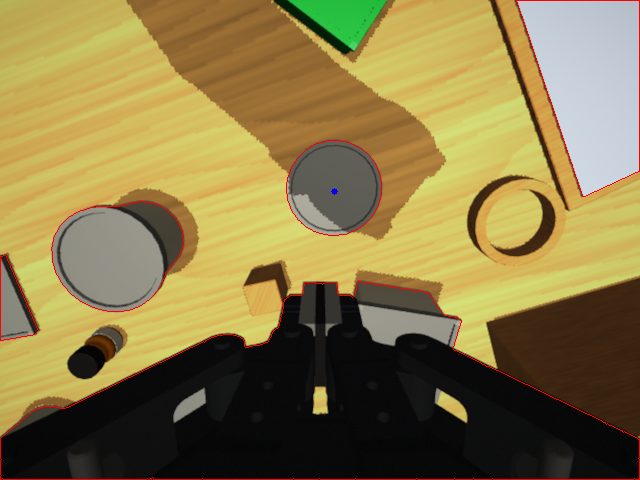

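View 5 (wrist): the lone round lid at pixel (334,188) fits a circle of radius 48.1 mm centred at (0.458, 0.2836), so it is the 98 mm lid. The carton and the square tub are well clear. Descending.

Call:
apply_moves(increments=[[[0,0,0,5,7,10,0],[0,0,0,4,7,25,0],[0,0,0,0,0,30,0],[0,0,0,0,0,30,0],[0,0,0,0,0,30,0],[0,0,0,0,0,25,0],[0,0,0,0,0,15,0],[0,0,0,0,0,5,0]]])

```text
time_s: 8.3
tool_pos: [0.4622, 0.2798, 0.0782]
eef_rot: [-179.9, 0.5, 160.5]
contact_force: [-0.2, 0.0, 0.0]
grip_width: 0.0001
```

```bash
python3 go.py "[.459,.284,.035]"
```

```text
8.3 pos [0.4622 0.2798 0.0782] shift mm [ 4.8  3.  43.1] turn [-0.2  0.5 -0.5] q [-42.  35.   5. 112.  -4.  33.  37.] f [-0.2  0.   0. ]
```

Call:
apply_moves(increments=[[[0,0,0,3,2,8,0],[0,0,0,2,1,12,0],[0,0,0,0,0,12,0],[0,0,0,0,0,9,0],[0,0,0,0,0,4,0],[0,0,0,0,0,0,0],[0,0,0,0,0,0,0],[0,0,0,0,0,0,0]]])

```text
time_s: 8.97
tool_pos: [0.4601, 0.2837, 0.0311]
eef_rot: [-179.9, 0.6, 160.3]
contact_force: [-0.0, -0.2, -1.0]
grip_width: -0.0004
```

```bash
python3 go.py "[.459,.284,.033]"
```

```text
8.97 pos [0.4601 0.2837 0.0311] shift mm [ 1.1 -0.1 -1.9] turn [-0.1  0.6 -0.7] q [-42.  40.   4. 113.  -5.  28.  37.] f [-0.  -0.2 -1. ]
```

Hold here (about 21 mm above the lid), then climb.

Call:
apply_moves(increments=[[[0,0,0,0,0,0,0],[0,0,0,0,0,0,0],[0,0,0,0,0,0,0],[0,0,0,0,0,0,0],[0,0,0,0,0,0,0],[0,0,0,0,0,0,0],[0,0,0,0,0,0,0],[0,0,0,0,0,0,0]]])

```text
time_s: 9.63
tool_pos: [0.4612, 0.2844, 0.0333]
eef_rot: [179.9, 0.7, 160.3]
contact_force: [1.1, -0.6, 0.4]
grip_width: -0.0001
```

Call:
apply_moves(increments=[[[0,0,0,0,0,0,0],[0,0,0,0,0,0,0],[0,0,0,0,0,0,0],[0,0,0,0,0,0,0],[0,0,0,0,0,0,0],[0,0,0,0,0,0,0],[0,0,0,0,0,0,0],[0,0,0,0,0,0,0]]])

```text
time_s: 10.3
tool_pos: [0.4611, 0.2844, 0.0332]
eef_rot: [179.9, 0.7, 160.3]
contact_force: [-0.7, 0.1, -1.1]
grip_width: -0.0001
```

Call:
apply_moves(increments=[[[0,0,0,0,0,0,0],[0,0,0,0,0,0,0],[0,0,0,0,0,0,0],[0,0,0,0,0,0,0],[0,0,0,0,0,0,0],[0,0,0,0,0,0,0],[0,0,0,0,0,0,0],[0,0,0,0,0,0,0]]])

```text
time_s: 10.97
tool_pos: [0.4611, 0.2844, 0.0332]
eef_rot: [179.9, 0.7, 160.3]
contact_force: [0.4, 0.2, 0.1]
grip_width: -0.0
```

Call:
apply_moves(increments=[[[0,0,0,0,0,0,0],[0,0,0,0,0,0,0],[0,0,0,0,0,0,0],[0,0,0,0,0,0,0],[0,0,0,0,0,0,0],[0,0,0,0,0,0,0],[0,0,0,0,0,0,0],[0,0,0,0,0,0,0]]])

```text
time_s: 11.63
tool_pos: [0.4611, 0.2844, 0.0332]
eef_rot: [179.9, 0.7, 160.3]
contact_force: [0.6, 0.4, -0.6]
grip_width: -0.0002
```

Call:
apply_moves(increments=[[[0,0,0,0,0,-10,0],[0,0,0,0,0,-25,0],[0,0,0,0,0,-35,0],[0,0,0,0,0,-35,0],[0,0,0,0,0,-35,0],[0,0,0,0,0,-35,0],[0,0,0,0,0,-30,0],[0,0,0,0,0,-15,0]]])

```text
time_s: 12.3
tool_pos: [0.4558, 0.2828, 0.2644]
eef_rot: [-179.8, 0.5, 160.2]
contact_force: [0.3, -0.6, 0.2]
grip_width: -0.0
```

```bash
python3 go.py "[.478,-.323,.24]"
```

```text
12.3 pos [0.4558 0.2828 0.2644] shift mm [-225.5 -562.5   28.6] turn [-0.2  0.5 -0.8] q [-45.  20.   8. 103.  -3.  57.  35.] f [ 0.3 -0.6  0.2]
```

Call:
apply_moves(increments=[[[0,0,0,-14,-15,0,0],[0,0,0,-24,-26,0,0],[0,0,0,-24,-26,0,0],[0,0,0,-24,-26,0,0],[0,0,0,-24,-26,0,0],[0,0,0,-24,-26,0,0],[0,0,0,-22,-26,0,0],[0,0,0,-16,-30,0,0]]])

```text
time_s: 12.97
tool_pos: [0.5525, 0.0343, 0.2785]
eef_rot: [179.4, 0.9, 161.0]
contact_force: [0.3, 0.2, -0.5]
grip_width: 0.0002
```

Call:
apply_moves(increments=[[[0,0,0,-10,-33,0,0],[0,0,0,-6,-35,0,0],[0,0,0,-6,-35,0,0],[0,0,0,-6,-35,0,0],[0,0,0,-6,-35,0,0],[0,0,0,-6,-35,0,0],[0,0,0,-6,-35,0,0],[0,0,0,-4,-25,0,0]]])

```text
time_s: 13.63
tool_pos: [0.508, -0.2503, 0.2828]
eef_rot: [179.3, 1.1, 160.9]
contact_force: [-0.7, 0.1, -1.2]
grip_width: 0.0003
```

```bash
python3 go.py "[.478,-.323,.16]"
```

```text
13.63 pos [ 0.508  -0.2503  0.2828] shift mm [  7.  -80.1 121.6] turn [ 0.7  1.1 -0.1] q [  7.  22.  18.  99.  -9.  60. 100.] f [-0.7  0.1 -1.2]
```

Call:
apply_moves(increments=[[[0.3,0.5,0,2,-25,0,0],[0.3,0.4,0,2,-22,5,0],[0,0.2,0,2,-15,15,0],[0,0,0,1,-8,25,0],[0,0,0,0,0,25,0],[0,0,0,0,0,25,0],[0,0,0,0,0,15,0],[0,0,0,0,0,5,0]]])

```text
time_s: 14.3
tool_pos: [0.4731, -0.326, 0.1714]
eef_rot: [180.0, 0.5, 160.2]
contact_force: [-0.3, 0.4, -0.6]
grip_width: 0.0003
```

```bash
python3 go.py "[.478,-.323,.08]"; python3 -c "
from h import *
cap('wrist','wrist2')
c=load('wrist2');v=c['color'][:,:,::-1].copy()
for p in ([.478,-.323,.062],[.487,-.419,.062]): cv2.circle(v,tuple(int(x) for x in proj(c,p)),3,(0,0,255),-1)
cv2.imwrite('pics/m4.png',v)"
```

```text
14.3 pos [ 0.4731 -0.326   0.1714] shift mm [-2.9  4.4 91.4] turn [ 0.   0.5 -0.8] q [ 16.  30.  17. 104. -12.  47. 110.] f [-0.3  0.4 -0.6]
```

View pics/m4.png

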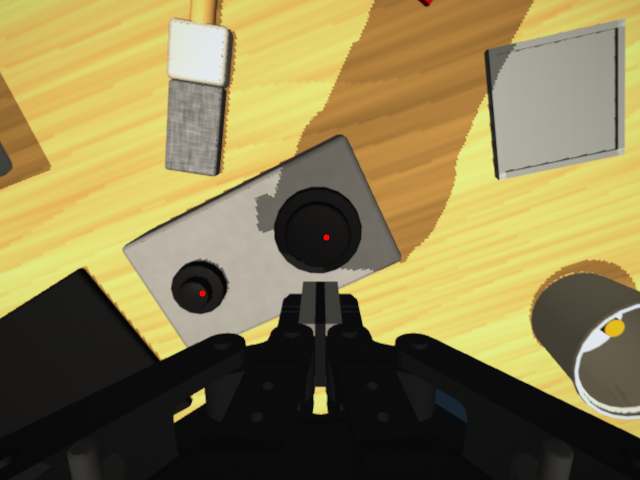

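View 6 (wrist): the big button's top face is centred at about (319,233) and the estimate projects to (326,237). I correct by a few millimetres.

```bash
python3 -c "
from h import *
c=load('wrist2');print(onz(c,(318.5,233),.064),onz(c,(194,293),.064))"; python3 go.py "[.474,-.323,.08]"
```

```text
[ 0.47280176 -0.32706876  0.064     ] [ 0.48420683 -0.42374118  0.064     ]
14.35 pos [ 0.473  -0.3259  0.1714] shift mm [ 0.8  3.  91.4] turn [ 0.   0.5 -0.8] q [ 16.  30.  17. 104. -12.  47. 110.] f [-0.8 -0.4 -1.4]
```

Call:
apply_moves(increments=[[[0,0.3,0,0,0,8,0],[0,0.2,0,0,1,18,0],[0,0,0,0,0,22,0],[0,0,0,0,0,20,0],[0,0,0,0,0,12,0],[0,0,0,0,0,6,0],[0,0,0,0,0,0,0],[0,0,0,0,0,0,0]]])

```text
time_s: 15.02
tool_pos: [0.478, -0.326, 0.0889]
eef_rot: [180.0, 0.5, 160.3]
contact_force: [-0.2, -0.6, 0.5]
grip_width: 0.0
```

```bash
python3 go.py "[.475,-.325,.064]"
```

```text
15.02 pos [ 0.478  -0.326   0.0889] shift mm [ 3.3 -0.  24.8] turn [ 0.   0.5 -0.7] q [ 18.  37.  15. 106. -15.  38. 112.] f [-0.2 -0.6  0.5]
```

Call:
apply_moves(increments=[[[0,0,0,2,0,4,0],[0,0,0,1,0,4,0],[0,0,0,0,0,4,0],[0,0,0,0,0,4,0],[0,0,0,0,0,4,0],[0,0,0,0,0,3,0],[0,0,0,0,0,2,0],[0,0,0,0,0,2,0]]])

```text
time_s: 15.68
tool_pos: [0.4771, -0.3262, 0.0648]
eef_rot: [180.0, 0.8, 160.3]
contact_force: [-16.5, 13.8, 71.9]
grip_width: 0.0003
```

```bash
python3 go.py "[.475,-.325,.057]"
```

```text
15.68 pos [ 0.4771 -0.3262  0.0648] shift mm [2.5 0.4 7.8] turn [ 0.   0.8 -0.7] q [ 19.  39.  14. 107. -16.  35. 113.] f [-16.5  13.8  71.9]
```

```bash
python3 -c "
from h import *
c=[cap(n,n+'2') for n in('scene','side')]
f=lambda x:cv2.resize(x[:,:,::-1],(390,290),interpolation=cv2.INTER_CUBIC)
o=[load('scene0'),load('side0')]
g=lambda q:np.hstack([f(q[0]['color'][200:290,80:200]),f(q[1]['color'][340:430,340:460])])
cv2.imwrite('pics/m5.png',np.vstack([g(o),g(c)]))"
```

```text
(no output)
```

View pics/m5.png

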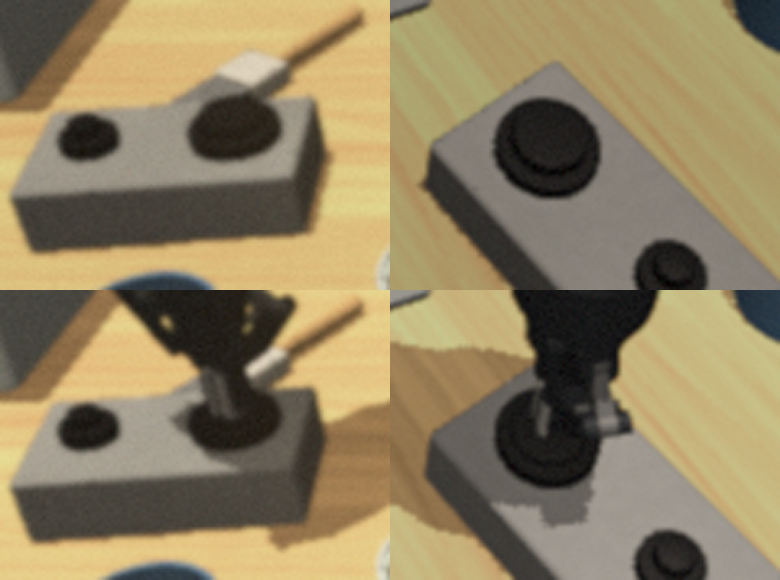

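View 7 (before above, while pressed below): the big button's cap has sunk to its collar under the fingertips, and the small button is unchanged. The 72 N reading means it is at its stop, so I release now.

Call:
apply_moves(increments=[[[0,0,0,0,0,-5,0],[0,0,0,0,0,-10,0],[0,0,0,0,0,-20,0],[0,0,0,0,0,-25,0],[0,0,0,0,0,-25,0],[0,0,0,0,0,-25,0],[0,0,0,0,0,-20,0],[0,0,0,0,0,-10,0]]])

```text
time_s: 16.45
tool_pos: [0.4736, -0.3252, 0.211]
eef_rot: [179.9, 0.6, 160.3]
contact_force: [-0.0, -0.3, -0.1]
grip_width: 0.0
```

Call:
apply_moves(increments=[[[0,0,0,0,0,-8,0],[0,0,0,0,0,-8,0],[0,0,0,0,0,-5,0],[0,0,0,0,0,0,0],[0,0,0,0,0,0,0],[0,0,0,0,0,0,0],[0,0,0,0,0,0,0],[0,0,0,0,0,0,0]]])

```text
time_s: 17.12
tool_pos: [0.473, -0.3247, 0.2317]
eef_rot: [179.9, 0.5, 160.3]
contact_force: [0.7, -1.0, 0.0]
grip_width: -0.0001
```

```bash
python3 go.py "[.475,-.325,.2]"; python3 -c "
from h import *
c=[cap(n,n+'3') for n in('scene','side')]
for n,x in zip(('scene0','side0'),c):
  d=cv2.absdiff(load(n)['color'],x['color']).max(2); print(n,[(k,d[y-15:y+15,x0-15:x0+15].mean().round(1)) for k,(x0,y) in ({'tub':(224,285),'fit':(420,252),'large':(333,314),'round':(338,235),'small':(108,243)} if n=='scene0' else {'tub':(398,285),'fit':(244,219),'large':(350,246),'round':(273,255),'small':(427,424),'big':(389,384)}).items()])
f=lambda x,s:cv2.resize(x[:,:,::-1],s)
cv2.imwrite('pics/m6.png',np.hstack([f(c[0]['color'][180:360,60:500],(440,400)),f(c[1]['color'][150:480,210:520],(360,400))]))"
```

```text
17.12 pos [ 0.473  -0.3247  0.2317] shift mm [-1.7  0.3 31.7] turn [ 0.1  0.5 -0.7] q [ 15.  26.  19. 101. -10.  54. 108.] f [ 0.7 -1.   0. ]
scene0 [('tub', np.float64(4.7)), ('fit', np.float64(6.0)), ('large', np.float64(6.0)), ('round', np.float64(4.8)), ('small', np.float64(5.5))]
side0 [('tub', np.float64(76.3)), ('fit', np.float64(18.7)), ('large', np.float64(18.8)), ('round', np.float64(17.6)), ('small', np.float64(14.5)), ('big', np.float64(11.2))]
```

View pics/m6.png

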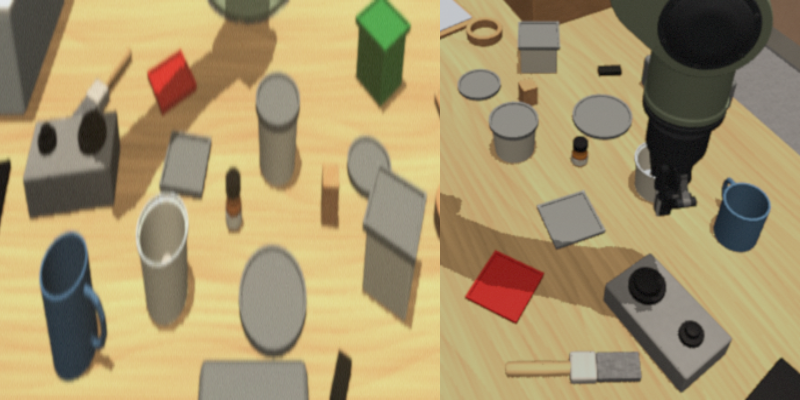

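View 8: the big button is up again, the tubs, lids and other items are where they were, and the arm is clear at z 0.23. The side view's higher difference values look like an overall brightness change; the open tub there is hidden behind the arm. I hand in.

```bash
python3 -c "
from plant import manip
print(manip.close_job())"
```

```text
the job is handed in; nothing more can be done
None
```

The job is done and handed in at 17.1 s of the 58 s allowed; the hand-in gives no verdict.

1. **Open tub:** I held the shut fingertips about 28 mm above its rim, roughly 3.5 mm off centre, for about 2.8 s.
2. **Fitting lid:** I held them about 23 mm above the loose 98 mm lid, within about 3 mm of its middle, for over 2.6 s. The wrist camera gave its radius as 48.1 mm.
3. **Big button:** I pressed it to its stop, let it come up and moved clear.

**Last checks:** the button is up, the tool is at z 0.23 m with no contact force, and everything visible in the final pictures is where it was.

**What disagreed:**
- **Press force:** the wrist read about 72 N on the fingertips at the stop. That is more than the press needed, but below the 120 N limit.
- **Button height:** the fingertips stopped at z 0.065, a few millimetres higher than the measured button height implied. The picture taken during the press showed the button sunk, so I took it as fully down.
- **Final side view:** the arm hid most of the open tub, so its position was checked only in the scene view. That view's brightness also differed somewhat from the first picture.

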